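# Fit the damper spring over its rod end

## Robot

A 7-joint arm with a two-finger parallel gripper is mounted at the origin on the work surface. World frame = base frame: x ahead of the robot, y to its left, z up, the work surface at z = 0. Lengths are in m, angles in rad, forces in N, time in s.
With the tool pointing down it reaches from about 0.4 to 0.85 m from the base axis. Payload 4.5 kg.
Tool frame: the origin (TCP) lies at the very end of the fingers, on their centre line; the grasp point (between the pads) lies 19 mm behind it; z points along the fingers, y is the line along which they close (so a half turn about z gives the same grasp; the last joint's range is limited). The gripper opens to 85 mm and grips with 20 to 120 N. Pads are 22 mm wide; open, the fingers measure 114 mm over their backs; the gripper's body (76 mm by 85 mm) begins 54 mm behind the grasp point. The pads swing forward as they close: fully open they stand 13 mm farther back than shut.
Start: joints at [1.376, 0.689, -0.195, 1.565, 0.157, 0.902, -0.215], TCP at [0.142, -0.609, 0.231] pointing down, gripper open.
Joint ranges: [-3.01, 3.01], [-0.46, 2.08], [-1.47, 1.51], [0.13, 2.56], [-1, 4.14], [0.04, 2.09], [-2.66, 2.66]. Speed limits (rad/s): [2.57, 2.57, 3.14, 3.14, 3.14, 3.14, 3.14].

## Interface

Orientations are given as [roll, pitch, yaw] about the fixed x, y, z axes, in that order (R = Rz(yaw) Ry(pitch) Rx(roll)).
In Python, from rig import ctrl, imaging, ticket gives the robot as it stands.
- The arm moves only by the tool servo_tool, never from a script. Its argument "moves" is a list of rows, each a list of 6 numbers: the shift along the tool's x, y, z in cm, then the turn, a rotation vector about the tool's x, y, z in degrees. A call has 1 to 12 rows; each row shifts and turns the commanded pose from where the row before left it, along the tool's axes as they then stand; what a row does not reach is not made up. A row lasts 1/10 s, in which the tool goes at most 50 mm and 8.59 degrees, less where a joint would pass 70% of its speed; a pose out of reach is approached as far as the arm can. A call with a gripper value outside its range is refused whole. "hand" is the opening, from -1 (shut) to 1 (fully open), set as the call begins (left out, the last holds). The fingers move at their own pace and stop on an object; the grip force is fixed at half the most. Time passes only in rows, so rows that do not move let the fingers close. It gives the time, the measured TCP pose, the force, the opening and the grip force at its end, in the units of the state.
- ctrl.state(): the state, without advancing time (a new reading comes with each control period).
- imaging.snapshot(name): name is "scene" or "top"; returns a dict with "img" (480x640x3 uint8, red, green, blue), "z_map" (480x640 float32, m along the optical axis (not along the pixel's ray), 0 where there is no reading), "fovy" (degrees; the focal length in pixels is half the picture's height over the tangent of half this angle, whatever the lens; pixels are square), "cx", "cy" (the principal point, pixels), "k1" (the pictures are not rectified: a ray, as slopes to the right and down, at radius r is drawn at 1 + k1 r^2 times it, then the intrinsics apply), "extrinsics" (4x4, takes a point from world to camera coordinates). Camera axes: x right, y up, looking along -z (the intrinsics and any distortion apply to the point x, -y, -z); pixel columns grow to the right and rows downward; lengths in m; the calibration is good to about 2 mm. A picture is of the moment at which its call begins.
- ticket.hand_in(): hands the job in; it is judged then, once.
The state is a dict: "time_s": time; "qpos": joint angles; "qvel": joint speeds; "joint_torque": joint torques, N m; "position": TCP position; "tcp_rot": TCP orientation; "contact_force": force on the tool from outside, world axes, zero at the start; "moment": the same for the moment, N m; "gripper_width": opening from 0.0 (shut) to 1.0 (fully open); "grip_force": force on a finger pad.
Only numpy, scipy, OpenCV 4.12 (cv2) and the standard library are available. Lean on these libraries where they do the work, as an engineer would, in place of code of your own. Each camera call takes 0.05 s, during which the arm holds its last target. There are 200 camera calls.

## Task

Take the red coil spring with the orange cup, keep it cup up, and thread it over the rod end of the race-car damper standing in the clamp, down until its foot sits fully home on the damper's black spring seat, then let go. Its inward tang snags on the two slotted brass collars: press only lightly and twist until it finds each slot, never forcing it down or squashing the spring solid, and leave the other things on the table where they are.

Things in the scene. Friction and masses are not known exactly. Their poses are not given: they have to be found in the camera images.
- spring: Loose red compression spring, upright, cup up, 66 g, 72 mm tall when free; coils 36 mm outside, 28 mm inside, 4 mm wire. Origin: on its axis, 72 mm below the cup's top (underside of the foot when free); z up the axis, +x to the side of the tang and of the white mark on the cup's top. It compresses: 0.6 N per mm, coils solid after 22 mm (13 N). It does not twist or bend.
- spring_cup (a point): Centre of the orange plastic cup on top of the red spring, 65 mm above the spring's origin: an octagonal ring 14 mm high, 40 mm across flats, each flat 15 mm wide, hole 29 mm. Flats face the spring's +x, +y and every 45 degrees between, so it can be gripped across any two opposite flats.
- spring_foot (a point): Point on the spring's axis at the underside of its foot, a flat closed coil (moves towards the cup when the spring is compressed). Same axes as the spring.
- tang_tip (a point): Inner tip of the straight square steel tang, 3 x 3 mm, that points inward from the foot coil along the line from the spring's +x side to its axis; the tip is 8.3 mm from the axis. The tang lies 0.5 to 3.5 mm above the foot's underside.
- seat (a point): Centre of the top face of the damper's black spring seat, a disc of 46 mm diameter, 55 mm above the table. The damper stands upright in an aluminium clamp fixed to the table (base 100 x 80 mm, 22 mm high, blue jaws to 40 mm). z is up along the rod; +x points to the red mark on the seat's rim.
- rod_tip (a point): Top of the round-ended steel rod, 12 mm thick, that rises from the seat: 72 mm above the seat, on the same axis, same axes.
- upper_top (a point): Centre of the upper brass collar's top face, 48 mm above the seat. Collar 24 mm diameter, 6 mm high, clamped on the rod (slips round only above 0.12 N m). One radial slot, 4.6 mm wide, cut through to the rod, lets the tang pass; elsewhere it lands on the collar. The slot lies 0.15 to 1.4 rad counter-clockwise (from above) of the seat's +x; its angle is not measured. Coils pass with 1.5 mm of play all round.
- lower_top (a point): Centre of the lower brass collar's top face, 22 mm above the seat, 20 mm below the upper collar's underside. Same collar as the upper one, but its slot lies 0.15 to 1.4 rad clockwise (from above) of the seat's +x; its angle is not measured.
- spare_spring: Loose bystander: grey steel spring of the same size with a black cup, upright; origin under its centre. Leave it alone. It and the red spring stand on opposite sides of the damper, either way round.
- oil_bottle: Loose bystander: white bottle with red cap, 32 mm diameter, 75 mm tall; origin under its centre.
- glue_bottle: Loose bystander: white bottle with yellow cap, 28 mm diameter, 60 mm tall; origin under its centre.
- tape_roll: Loose bystander: orange roll of tape lying flat, 90 mm diameter, 30 mm high; origin under its centre.
- race_wheel: Loose bystander: black rubber race wheel lying flat, 90 mm diameter, 42 mm high; origin under its centre.
- driver: Loose bystander: red-handled screwdriver lying on the table, 180 mm long, along its own x.
- paper_cup: Loose bystander: brown paper cup, 80 mm diameter, 100 mm tall; origin under its centre.

How it is judged:
On the way, in this order (a step that is already met when the one before it is completed fails the run):
1. the red spring has been lifted off the table (height (world z) of spring_foot above 0.04 m), for 0.2 s.
2. its tang has gone through the upper collar's slot: the foot is around the rod, between the two collars (z of spring_foot in the frame of seat between 0.016 and 0.04 m and horizontal distance between spring_foot and seat below 0.005 m), for 0.1 s.
At the end, for the whole second after the job is handed in: The red spring stands cup up around the damper rod, its foot down on the seat (within 4 mm in height, within 5 mm of the rod's axis), not leaning more than 0.12 rad, not held compressed, released and at rest (z of spring_foot in the frame of seat between -0.004 and 0.004 m and horizontal distance between spring_foot and seat below 0.005 m and angle between spring's own z axis and vertical below 0.12 rad and z of spring in the frame of seat above -0.006 m and linear speed of spring below 0.02 m/s); the robot touches nothing.
It fails at once if the spring is forced: it presses on the damper or its collars with more than 30 N (contact force between spring and stand above 30 N).
It fails at once if one of the other things on the table is pushed more than 30 mm from its place (distance of any of spare_spring, oil_bottle, glue_bottle, tape_roll, race_wheel, driver, paper_cup from where it was at the start of the episode above 0.03 m).
It also fails if it takes over 67 s, if anything falls off the work surface, if the arm or the gripper's body presses on something with over 40 N, if the wrist force passes 120 N, or if a joint passes its speed limit or range.

## Working session

There is one attempt and no reset: what is moved stays moved. The work goes in short steps, Python scripts to look and compute and a tool call to move; the robot and the scene stay as the last step left them, time stands still between calls to the robot, and variables do not carry over. Pictures are saved under pics/ and viewed, at most 10 in all, crops included, and the job is handed in when it is done.

Besides the shell and the picture viewer there is one more tool, called by a JSON object that holds its "method" and its "body", one argument or row to a line. servo_tool: Moves the arm, as the interface text tells. Its arguments: {"type":"object","properties":{"moves":{"type":"array","items":{"type":"array","items":{"type":"number"}}},"hand":{"type":"number"}},"required":["moves"]}

```bash
mkdir -p pics; ls; cat > h.py <<'E'
import numpy as np, cv2
from rig import ctrl, imaging, ticket
def snap(n):
    s=imaging.snapshot(n); s['f']=240/np.tan(np.radians(s['fovy'])/2); return s
def ray(s,u,v):
    K=np.array([[s['f'],0,s['cx']],[0,s['f'],s['cy']],[0,0,1]])
    p=cv2.undistortPoints(np.array([[[u,v]]],float),K,np.array([s['k1'],0,0,0,0.]))[0,0]
    # k1 applies to undistorted radius: same as OpenCV model
    E=np.array(s['extrinsics']); R,t=E[:3,:3],E[:3,3]
    d=R.T@np.array([p[0],-p[1],-1]); return -R.T@t,d
def onz(s,u,v,z):
    o,d=ray(s,u,v); return o+d*(z-o[2])/d[2]
def atdepth(s,u,v):
    o,d=ray(s,u,v); return o+d*s['z_map'][int(round(v)),int(round(u))]
def proj(s,P):
    E=np.array(s['extrinsics']); p=E[:3,:3]@np.array(P)+E[:3,3]; x,y=p[0]/-p[2],-p[1]/-p[2]
    k=1+s['k1']*(x*x+y*y); return s['f']*x*k+s['cx'],s['f']*y*k+s['cy']
def save(s,name,box=None,sc=1):
    im=s['img']
    if box: im=im[box[1]:box[3],box[0]:box[2]]
    im=cv2.resize(im,None,fx=sc,fy=sc,interpolation=cv2.INTER_CUBIC) if sc!=1 else im
    cv2.imwrite('pics/'+name+'.png',cv2.cvtColor(im,cv2.COLOR_RGB2BGR))
E
python3 - <<'E'
from h import *
for n in('scene','top'):
    s=snap(n); save(s,n+'0'); E=np.array(s['extrinsics']); print(n,s['fovy'],s['cx'],s['cy'],s['k1'],-E[:3,:3].T@E[:3,3],E[:3,:3].round(2).tolist())
print(ctrl.state())
E
```

```text
pics
scene 57.05188631583137 315.71550126131945 229.8844629924194 -0.08788981762241527 [ 1.12332649 -0.0309316   0.94208191] [[0.04, 1.0, 0.01], [-0.82, 0.03, 0.58], [0.58, -0.03, 0.82]]
top 44.115327175616095 311.92101956222325 233.6456490951399 -0.11660177537965905 [ 0.30412302 -0.02425496  1.38694631] [[-0.02, -1.0, -0.01], [0.98, -0.03, 0.19], [-0.19, -0.0, 0.98]]
{'time_s': 0.1, 'qpos': array([ 1.37580488,  0.68990973, -0.19448543,  1.56625086,  0.15726741,
        0.90249446, -0.21509839]), 'qvel': array([ 0.00081653, -0.0009151 ,  0.00013073, -0.0026132 ,  0.00185104,
       -0.00178811, -0.00057834]), 'joint_torque': array([-3.98315722e-03, -5.40595365e+01, -1.27204500e+00, -1.58985329e+01,
        9.27530229e-03,  4.31174529e-03, -1.04349263e-05]), 'position': array([ 0.14156264, -0.60815239,  0.23055447]), 'tcp_rot': array([-3.13991933e+00,  1.17901058e-04,  2.28823840e-01]), 'contact_force': array([-0.23621426, -0.66029375, -0.07098426]), 'moment': array([0.00717697, 0.04085772, 0.0161812 ]), 'grip_force': 0.0, 'gripper_width': 1.0018369093857498}
```

View pics/scene0.png

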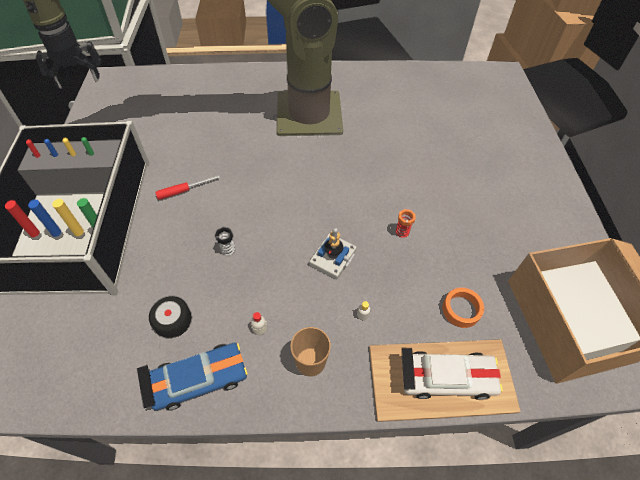

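View pics/top0.png

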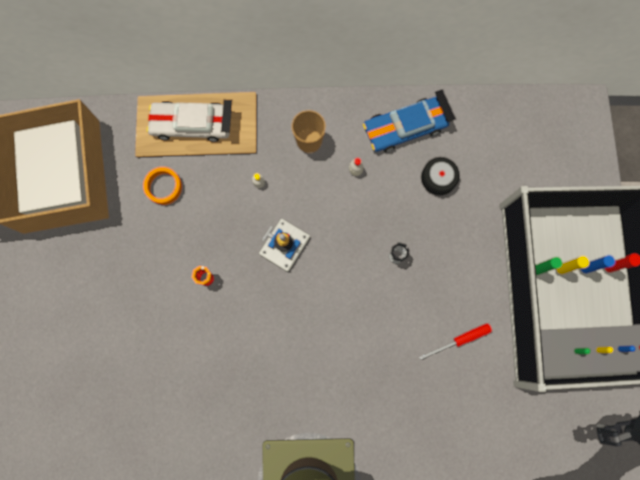

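The top view shows the red spring at about (202,276) and the damper at (284,241). In the scene view they are at (405,222) and (335,245). Next I'll measure both from the two views.

```bash
cat > m.py <<'E'
from h import *
T=snap('top');S=snap('scene')
def tri(a,b):
    (o1,d1),(o2,d2)=ray(T,*a),ray(S,*b); A=np.c_[d1,-d2]; x=np.linalg.lstsq(A,o2-o1,rcond=None)[0]
    p,q=o1+x[0]*d1,o2+x[1]*d2; return (p+q)/2,np.linalg.norm(p-q)
def mask(s,box,lo,hi):
    h=cv2.cvtColor(s['img'],cv2.COLOR_RGB2HSV); m=cv2.inRange(h,lo,hi); k=np.zeros_like(m); k[box[1]:box[3],box[0]:box[2]]=1; return m*k
def hull(m):
    p=cv2.findNonZero(m); (c,wh,a)=cv2.minAreaRect(p); return c,wh,len(p)
E
python3 - <<'E'
from m import *
bt=(185,258,220,292);bs=(388,202,425,242)
for s,b,z in((T,bt,.072),(S,bs,.072)):
    m=mask(s,b,(8,120,120),(22,255,255)); h=hull(m); print(h, onz(s,*h[0],.068)); 
A=save(T,'a'); 
ct=cv2.resize(T['img'][250:300,175:235],None,fx=6.6,fy=6.6,interpolation=cv2.INTER_CUBIC); cs=cv2.resize(S['img'][200:250,375:435],None,fx=6.6,fy=6.6,interpolation=cv2.INTER_CUBIC)
dt=cv2.resize(T['img'][215:275,255:315],(396,330),interpolation=cv2.INTER_CUBIC); ds=cv2.resize(S['img'][222:282,305:365],(396,330),interpolation=cv2.INTER_CUBIC)
ds=cv2.resize(S['img'][222:282,303:363],(396,330),interpolation=cv2.INTER_CUBIC)
im=np.vstack([np.hstack([ct,cs])[:270],np.hstack([dt,ds])])
print(im.shape); cv2.imwrite('pics/crop1.png',im[:,:,::-1])
E
```

```text
((201.5, 275.0), (18.0, 19.0), 207) [0.47251953 0.22921264 0.068     ]
((406.0, 217.0), (16.0, 16.0), 175) [0.47542599 0.22834735 0.068     ]
(600, 792, 3)
```

View pics/crop1.png

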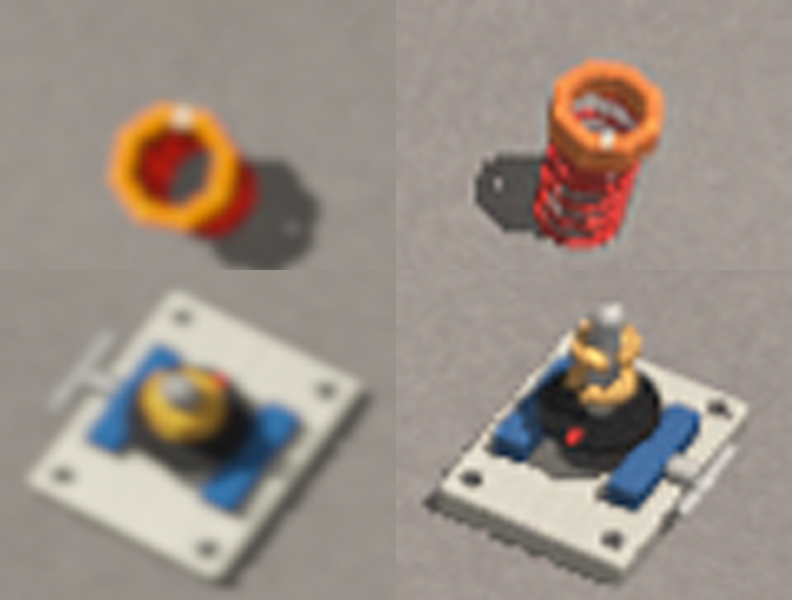

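```bash
python3 - <<'E'
from m import *
tip=tri((282.2,236),(335.2,230)); print('tip',tip, onz(T,282.2,236,.126),onz(S,335.2,230,.126))
# red mark on rim
for s,b in((T,(270,222,300,252)),(S,(318,235,350,270))):
    h=cv2.cvtColor(s['img'],cv2.COLOR_RGB2HSV)
    m=mask(s,b,(0,120,80),(6,255,255))|mask(s,b,(172,120,80),(180,255,255)); p=cv2.findNonZero(m); c=p.reshape(-1,2).mean(0); print('mark',c,len(p),onz(s,*c,.053))
# clamp base top (white), z=.022
for s,b in((T,(250,212,320,282)),(S,(300,222,365,285))):
    m=mask(s,b,(0,0,175),(180,60,255)); n,l,st,ce=cv2.connectedComponentsWithStats(m); i=1+np.argmax(st[1:,4]); m=cv2.morphologyEx((l==i).astype(np.uint8),cv2.MORPH_OPEN,np.ones((3,3)))
    c,wh,a=hull(m); q=cv2.boxPoints(cv2.minAreaRect(cv2.findNonZero(m)));print('base',c,wh,onz(s,*c,.022)); print([onz(s,*x,.022)[:2].round(3).tolist() for x in q])
# white mark on cup
for s,b,z in((T,(185,258,220,292),.072),(S,(388,202,425,242),.072)):
    m=mask(s,b,(8,120,120),(22,255,255)); 
    w=mask(s,b,(0,0,205),(180,110,255)); p=cv2.findNonZero(w); print('white',p.reshape(-1,2).tolist() if p is not None and len(p)<20 else None)
    c=np.array(cv2.minEnclosingCircle(cv2.findNonZero(m))[0])
    print(c)
print('white', onz(T,175+182/6.6,250+116/6.6,.072),onz(S,375+(607-396)/6.6,200+141/6.6,.072), 'ctr',onz(T,175+174/6.6,250+165/6.6,.070),onz(S,375+(607-396)/6.6,200+111/6.6,.070))
# black seat
for s,b in((T,(268,222,302,256)),(S,(318,232,352,265))):
    m=mask(s,b,(0,0,0),(180,255,55)); 
    c,r=cv2.minEnclosingCircle(cv2.findNonZero(m)); print('seat',c,r,onz(s,*c,.052))
E
```

```text
tip (array([0.54695672, 0.04371375, 0.12156223]), np.float64(0.00137082671524482)) [0.54606763 0.04279207 0.126     ] [0.55007403 0.04399366 0.126     ]
mark [288. 234.] 1 [0.56440196 0.03328324 0.053     ]
mark [329.71428571 251.85714286] 7 [0.56199116 0.03351848 0.053     ]
base (277.34613037109375, 254.23074340820312) (33.559364318847656, 18.859806060791016) [0.52300063 0.06032199 0.022     ]
[[0.528, 0.105], [0.564, 0.08], [0.518, 0.016], [0.482, 0.041]]
base (335.1102294921875, 258.5464782714844) (26.61590003967285, 40.735496520996094) [0.56214368 0.04783593 0.022     ]
[[0.553, -0.011], [0.501, 0.082], [0.571, 0.106], [0.62, 0.016]]
white [[201, 266], [202, 266], [203, 266], [201, 267], [202, 267], [203, 267], [201, 268], [202, 268], [203, 268]]
[201.4315033  275.11642456]
white [[407, 209], [408, 209], [411, 210], [412, 211], [415, 217], [407, 220], [406, 221], [407, 221]]
[406. 217.]
white [0.48876514 0.2261418  0.072     ] [0.49182365 0.22744508 0.072     ] ctr [0.47227111 0.22913767 0.07      ] [0.47641963 0.23027745 0.07      ]
seat (288.08489990234375, 244.3867950439453) 5.717186450958252 [0.54037395 0.03354458 0.052     ]
seat (333.0486755371094, 247.83628845214844) 9.39002513885498 [0.55022552 0.04224729 0.052     ]
```

The two views agree. The spring is at about (0.4745, 0.229) with yaw about -0.17. The damper is at about (0.547, 0.0435), and its seat +x points at about -0.56 rad. The measured heights and sizes fit the given ones, so I'm setting out.

{"method": "servo_tool", "body": {
  "moves": [
    [2.5, -2.1, -1],
    [2.5, -2.1, -1],
    [2.5, -2.1, -1],
    [2.5, -2.1, -1],
    [2.5, -2.1, -1],
    [2.5, -2.1, -1],
    [2.5, -2.1, -1],
    [2.5, -2.1, -1],
    [2.5, -2.1, -1],
    [2.5, -2.1, -1],
    [2.5, -2.1, -1],
    [2.5, -2.1, -1]
  ],
  "hand": 1
}}

```text
invalid input at $.moves[0]: expected 6 numbers
```

```bash
cat >> h.py <<'E'
def st():
    s=ctrl.state(); print({k:np.round(s[k],4).tolist() for k in('time_s','qpos','position','tcp_rot','contact_force','moment','gripper_width','grip_force')}); return s
def togo(P,yaw=None):
    from scipy.spatial.transform import Rotation as R
    s=ctrl.state(); r=R.from_euler('xyz',s['tcp_rot']); print('tool cm',(r.inv().apply(np.array(P)-s['position'])*100).round(2))
    if yaw is not None: print('rot deg',np.degrees((r.inv()*R.from_euler('xyz',[np.pi,0,yaw])).as_rotvec()).round(1))
E
python3 -c "
from h import *
st();togo([.4745,.229,.25],-.17)"
```

```text
{'time_s': 0.3, 'qpos': [1.3758, 0.6894, -0.1946, 1.5656, 0.1573, 0.9025, -0.2151], 'position': [0.1417, -0.6085, 0.231], 'tcp_rot': [-3.1411, -0.0, 0.2288], 'contact_force': [-0.1283, 0.5049, -0.3466], 'moment': [-0.0064, -0.0329, 0.0347], 'gripper_width': 0.9983, 'grip_force': 0.0}
tool cm [ 51.41 -74.02  -1.86]
rot deg [-0.   0.  22.9]
```

{"method": "servo_tool", "body": {
  "moves": [
    [2.5, -2.1, -1, 0, 0, 0],
    [2.5, -2.1, -1, 0, 0, 0],
    [2.5, -2.1, -1, 0, 0, 0],
    [2.5, -2.1, -1, 0, 0, 0],
    [2.5, -2.1, -1, 0, 0, 0],
    [2.5, -2.1, -1, 0, 0, 0],
    [2.5, -2.1, -1, 0, 0, 0],
    [2.5, -2.1, -1, 0, 0, 0],
    [2.5, -2.1, -1, 0, 0, 0],
    [2.5, -2.1, -1, 0, 0, 0],
    [2.5, -2.1, -1, 0, 0, 0],
    [2.5, -2.1, -1, 0, 0, 0]
  ],
  "hand": 1
}}

```text
time_s: 1.5
position: [0.3774, -0.294, 0.3518]
tcp_rot: [3.141, -0.0, 0.229]
contact_force: [0.2, 0.2, 0.2]
gripper_width: 1.0
grip_force: 0.0
```

```bash
python3 -c "
from h import *
st();togo([.4745,.229,.2],-.17)"
```

```text
{'time_s': 1.5, 'qpos': [0.7385, 0.351, -0.2469, 1.81, 0.1007, 0.9925, -0.891], 'position': [0.3774, -0.294, 0.3518], 'tcp_rot': [3.1413, -0.0001, 0.2288], 'contact_force': [0.2043, 0.2379, 0.1557], 'moment': [-0.0362, -0.0656, 0.022], 'gripper_width': 1.0002, 'grip_force': 0.0}
tool cm [ 21.32 -48.74  15.17]
rot deg [ 0.  -0.  22.9]
```

{"method": "servo_tool", "body": {
  "moves": [
    [1.5, -3.5, 0.8, 0, 0, 0],
    [1.5, -3.5, 0.8, 0, 0, 0],
    [1.5, -3.5, 0.8, 0, 0, 0],
    [1.5, -3.5, 0.8, 0, 0, 0],
    [1.5, -3.5, 0.8, 0, 0, 0],
    [1.5, -3.5, 0.8, 0, 0, 0],
    [1.5, -3.5, 0.8, 0, 0, 0],
    [1.5, -3.5, 0.8, 0, 0, 0],
    [1.5, -3.5, 0.8, 0, 0, 0],
    [1.5, -3.5, 0.8, 0, 0, 0],
    [1.5, -3.5, 0.8, 0, 0, 0],
    [1.5, -3.5, 0.8, 0, 0, 0]
  ]
}}

```text
time_s: 2.7
position: [0.457, 0.1562, 0.255]
tcp_rot: [3.141, -0.0, 0.229]
contact_force: [-0.1, -0.9, 0.2]
gripper_width: 0.997
grip_force: 0.0
```

{"method": "servo_tool", "body": {
  "moves": [
    [0, 0, 0, 0, 0, -8.5],
    [0, 0, 0, 0, 0, -8.5],
    [0, 0, 0, 0, 0, -8.5],
    [0, 0, 0, 0, 0, -8.5],
    [0, 0, 0, 0, 0, -8.5],
    [0, 0, 0, 0, 0, -8.5],
    [0, 0, 0, 0, 0, -8.5],
    [0, 0, 0, 0, 0, -8.5],
    [0, 0, 0, 0, 0, -8.5],
    [0, 0, 0, 0, 0, -8.5],
    [0, 0, 0, 0, 0, -8.5],
    [0, 0, 0, 0, 0, -8.5]
  ]
}}

```text
time_s: 3.9
position: [0.4569, 0.1544, 0.2553]
tcp_rot: [3.141, 0.0, 2.015]
contact_force: [-1.0, -0.0, -0.8]
gripper_width: 1.001
grip_force: 0.0
```

```bash
python3 -c "
from h import *
st();togo([.4745,.229,.12],2.19)"
```

```text
{'time_s': 3.9, 'qpos': [0.0998, 0.5708, -0.8242, 1.9347, 0.5444, 0.8732, -0.565], 'position': [0.4569, 0.1544, 0.2553], 'tcp_rot': [3.1414, 0.0003, 2.0148], 'contact_force': [-1.0332, -0.0149, -0.8343], 'moment': [-0.0232, -0.052, -0.0008], 'gripper_width': 1.0014, 'grip_force': 0.0}
tool cm [ 5.98  4.79 13.53]
rot deg [  0.   0. -10.]
```

{"method": "servo_tool", "body": {
  "moves": [
    [0, 0, 0, 0, 0, -5],
    [0, 0, 0, 0, 0, -5],
    [1.27, 1.44, 1.5, 0, 0, 0],
    [1.27, 1.44, 1.5, 0, 0, 0],
    [1.27, 1.44, 1.5, 0, 0, 0],
    [1.27, 1.44, 1.5, 0, 0, 0],
    [0, 0, 2, 0, 0, 0],
    [0, 0, 2, 0, 0, 0],
    [0, 0, 2, 0, 0, 0],
    [0, 0, 0, 0, 0, 0]
  ]
}}

```text
time_s: 4.9
position: [0.4736, 0.228, 0.1332]
tcp_rot: [-3.137, 0.0, 2.184]
contact_force: [-0.4, -0.7, 0.5]
gripper_width: 1.003
grip_force: 0.0
```

```bash
python3 - <<'E'
from m import *
st();togo([.4745,.229,.048],2.19)
a=cv2.resize(T['img'][235:305,160:240],None,fx=5,fy=5,interpolation=cv2.INTER_CUBIC); b=cv2.resize(S['img'][180:250,365:445],None,fx=5,fy=5,interpolation=cv2.INTER_CUBIC)
cv2.imwrite('pics/c2.png',np.hstack([a,b])[:,:,::-1])
E
```

```text
{'time_s': 5.0, 'qpos': [-0.1244, 0.7926, -0.702, 1.9327, 0.7808, 0.7121, -0.691], 'position': [0.4748, 0.2294, 0.1355], 'tcp_rot': [-3.1414, 0.0, 2.1836], 'contact_force': [0.5716, 0.3143, -0.1319], 'moment': [-0.0111, -0.0409, 0.0064], 'gripper_width': 1.0014, 'grip_force': 0.0}
tool cm [-0.01 -0.05  8.75]
rot deg [-0.   0.  -0.4]
```

View pics/c2.png

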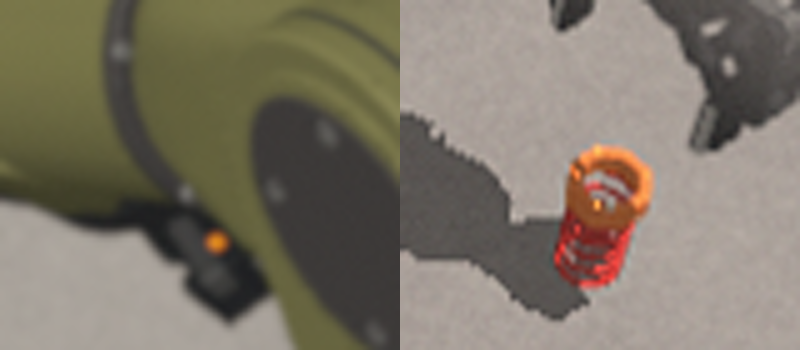

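The fingers straddle the cup (scene crop at about (608,187)), so I descend and grip.

{"method": "servo_tool", "body": {
  "moves": [
    [0, 0, 2, 0, 0, 0],
    [0, 0, 2, 0, 0, 0],
    [0, 0, 2, 0, 0, 0],
    [0, 0, 1.5, 0, 0, 0],
    [0, 0, 1.2, 0, 0, 0],
    [0, 0, 0.5, 0, 0, 0],
    [0, 0, 0, 0, 0, 0]
  ]
}}

```text
time_s: 5.7
position: [0.475, 0.2294, 0.0434]
tcp_rot: [3.141, 0.0, 2.184]
contact_force: [-0.7, -0.1, 0.0]
gripper_width: 1.0
grip_force: 0.0
```

{"method": "servo_tool", "body": {
  "moves": [
    [0, 0, 0, 0, 0, 0],
    [0, 0, 0, 0, 0, 0],
    [0, 0, 0, 0, 0, 0],
    [0, 0, 0, 0, 0, 0],
    [0, 0, 0, 0, 0, 0],
    [0, 0, 0, 0, 0, 0],
    [0, 0, 0, 0, 0, 0],
    [0, 0, 0, 0, 0, 0]
  ],
  "hand": -1
}}

```text
time_s: 6.5
position: [0.475, 0.2295, 0.0433]
tcp_rot: [3.141, 0.0, 2.184]
contact_force: [0.6, 1.1, -0.3]
gripper_width: 0.459
grip_force: 61.2
```

```bash
python3 -c "
from h import *
st()"
```

```text
{'time_s': 6.5, 'qpos': [-0.2145, 0.9251, -0.5477, 1.9766, 0.9729, 0.5273, -0.8565], 'position': [0.475, 0.2295, 0.0433], 'tcp_rot': [3.1412, 0.0, 2.1836], 'contact_force': [0.5728, 1.1292, -0.3448], 'moment': [0.0837, -0.2348, 0.0274], 'gripper_width': 0.4589, 'grip_force': 61.2435}
```

{"method": "servo_tool", "body": {
  "moves": [
    [0, 0, -1, 0, 0, 0],
    [0, 0, -3, 0, 0, 0],
    [0, 0, -3, 0, 0, 0],
    [0, 0, -3, 0, 0, 0],
    [0, 0, -3, 0, 0, 0],
    [0, 0, -2.5, 0, 0, 0],
    [0, 0, 0, 0, 0, 0]
  ]
}}

```text
time_s: 7.2
position: [0.4757, 0.2307, 0.2017]
tcp_rot: [3.136, 0.0, 2.184]
contact_force: [0.6, 0.3, -0.4]
gripper_width: 0.453
grip_force: 61.2
```

```bash
python3 -c "
from h import *
st(); togo([.547,.0435,.195])"
```

```text
{'time_s': 7.2, 'qpos': [-0.0707, 0.7038, -0.789, 1.8756, 0.6653, 0.8404, -0.5921], 'position': [0.4757, 0.2307, 0.2017], 'tcp_rot': [3.136, 0.0, 2.1837], 'contact_force': [0.6264, 0.3319, -0.3933], 'moment': [0.0712, -0.0371, 0.0442], 'gripper_width': 0.4526, 'grip_force': 61.1675}
tool cm [-19.41  -4.94   0.65]
```

{"method": "servo_tool", "body": {
  "moves": [
    [-2.4, -0.6, 0, 0, 0, 0],
    [-2.4, -0.6, 0, 0, 0, 0],
    [-2.4, -0.6, 0, 0, 0, 0],
    [-2.4, -0.6, 0, 0, 0, 0],
    [-2.4, -0.6, 0, 0, 0, 0],
    [-2.4, -0.6, 0, 0, 0, 0],
    [-2.4, -0.6, 0, 0, 0, 0],
    [-2.4, -0.6, 0, 0, 0, 0],
    [0, 0, 0, 0, 0, 0],
    [0, 0, 0, 0, 0, 0]
  ]
}}

```text
time_s: 8.2
position: [0.545, 0.0443, 0.1976]
tcp_rot: [-3.14, -0.001, 2.183]
contact_force: [0.5, 1.0, -0.4]
gripper_width: 0.458
grip_force: 61.1
```

```bash
python3 - <<'E'
from m import *
st(); togo([.547,.0435,.195])
save(S,'s3',(285,170,385,270),6)
E
```

```text
{'time_s': 8.3, 'qpos': [0.3, 0.7407, -0.8111, 1.8194, 0.6817, 0.8867, -0.2198], 'position': [0.5451, 0.0459, 0.1981], 'tcp_rot': [-3.1412, -0.0012, 2.1857], 'contact_force': [-0.0585, 0.3646, -1.1983], 'moment': [-0.0034, -0.0134, -0.0237], 'gripper_width': 0.4522, 'grip_force': 61.1495}
tool cm [-0.31  0.02  0.31]
```

View pics/s3.png

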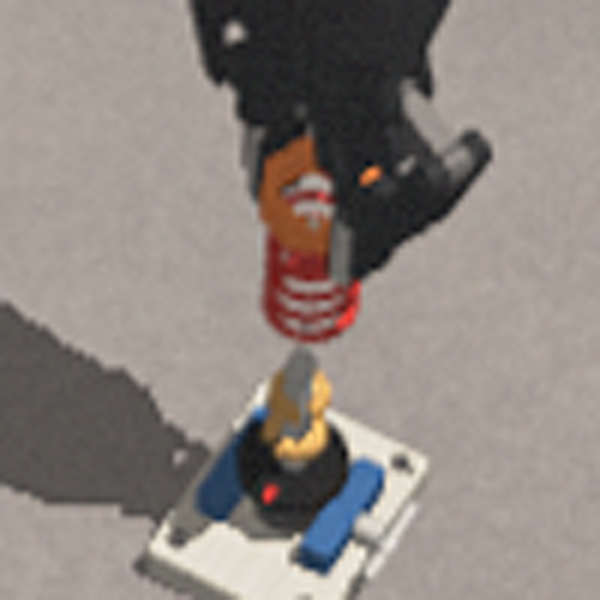

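```bash
python3 - <<'E'
from m import *
s=st(); p=s['position']; zf=p[2]-.0433
cr=lambda P:((np.array(proj(S,P))-(285,170)+.5)*6).round(1)
print('foot axis',cr([p[0],p[1],zf]),'front edge',cr([p[0]+.018,p[1],zf]),'axis z+10mm',cr([p[0],p[1],zf+.01]),'L/R',cr([p[0],p[1]-.018,zf]),cr([p[0],p[1]+.018,zf]))
for x,y in((.547,.0435),(.547,.0455)):print('rod tip',cr([x,y,.127]),'rod -10',cr([x,y,.117]))
b=(322,200,352,240)
m=mask(S,b,(0,140,60),(6,255,255))|mask(S,b,(174,140,60),(180,255,255))
for r in range(214,230):
    c=np.where(m[r])[0]; print(r,(r-170)*6,len(c) and ((c.min()-285)*6,(c.max()+1-285)*6))
for r in range(226,236): print(r,(r-170)*6,cv2.cvtColor(S['img'],cv2.COLOR_RGB2GRAY)[r,328:343])
# seat ellipse
for r in range(238,256): 
    g=S['img'][r].max(axis=1)[318:350]; print(r,g)
E
```

```text
{'time_s': 8.4, 'qpos': [0.2996, 0.7405, -0.811, 1.8189, 0.6819, 0.8869, -0.2197], 'position': [0.5453, 0.0461, 0.1983], 'tcp_rot': [-3.1416, -0.0007, 2.186], 'contact_force': [-0.7722, 0.6217, -0.5889], 'moment': [-0.0303, 0.0314, -0.0244], 'gripper_width': 0.4557, 'grip_force': 61.15}
foot axis [312.6 307.1] front edge [315.8 346.7] axis z+10mm [313.9 290.9] L/R [263.9 308.3] [361.1 305.9]
rod tip [302.5 354.9] rod -10 [301.3 370.1]
rod tip [307.8 354.7] rod -10 [306.5 369.9]
214 264 (np.int64(270), np.int64(330))
215 270 (np.int64(270), np.int64(330))
216 276 (np.int64(270), np.int64(324))
217 282 (np.int64(270), np.int64(360))
218 288 (np.int64(270), np.int64(360))
219 294 (np.int64(270), np.int64(360))
220 300 (np.int64(270), np.int64(360))
221 306 (np.int64(270), np.int64(360))
222 312 (np.int64(270), np.int64(354))
223 318 (np.int64(342), np.int64(354))
224 324 (np.int64(282), np.int64(348))
225 330 (np.int64(288), np.int64(336))
226 336 (np.int64(306), np.int64(324))
227 342 0
228 348 0
229 354 0
226 336 [158 158 159 160 149 138 120  82  72  69  69  88 127 142 160]
227 342 [1
[... 2349 characters left out ...]
 169 169 171 169 113 226]
251 [ 91  88  91  86  89  91  85  56  30  45  45 179 199 100  47  49  50  40
  47  51  46  48  47  38 141 167 167 169 177 136 118 224]
252 [ 86  89  90  91  90  88  80  81  64  44  70 250 190  83  42  45  46  49
  48  48  44  41  38 103 164 173 172 173 152 106 153 226]
253 [ 86  87  87  90  86  85  83 107 112  60  56 177 101  39  47  45  48  44
  43  46  39  44 134 162 171 170 174 169 123 112 208 230]
254 [ 87  84  85  88  83  79  99 123 127  88  54  43  40  37  39  34  45  40
  38  45  41 138 173 172 170 172 179 137 100 190 230 229]
255 [ 95  84  81  86  83  91 117 125 121  97  62  54  50  49  43  41  46  42
  50  48 134 172 172 170 170 172 160 146 142 225 231 230]
```

The spring hangs at about (315,306) in the crop. The rod tip is at about (303,350), so the spring sits about 3 mm off towards +y. I'll correct to (0.548, 0.043) and go down.

```bash
python3 -c "
from h import *
togo([.548,.043,.15])"
```

```text
tool cm [-0.41  0.04  4.83]
```

{"method": "servo_tool", "body": {
  "moves": [
    [-0.2, 0, 0.3, 0, 0, 0],
    [-0.2, 0.04, 0.5, 0, 0, 0],
    [0, 0, 0.5, 0, 0, 0],
    [0, 0, 0.5, 0, 0, 0],
    [0, 0, 0.5, 0, 0, 0],
    [0, 0, 0.5, 0, 0, 0],
    [0, 0, 0.5, 0, 0, 0],
    [0, 0, 0.5, 0, 0, 0],
    [0, 0, 0.5, 0, 0, 0],
    [0, 0, 0.5, 0, 0, 0],
    [0, 0, 0, 0, 0, 0],
    [0, 0, 0, 0, 0, 0]
  ]
}}

```text
time_s: 9.6
position: [0.5485, 0.0416, 0.1502]
tcp_rot: [-3.142, -0.0, 2.184]
contact_force: [-0.1, -1.0, 0.0]
gripper_width: 0.454
grip_force: 61.1
```

```bash
python3 -c "
from m import *
st(); togo([.548,.043,.146]);save(S,'s4',(285,170,385,270),6)"
```

```text
{'time_s': 9.7, 'qpos': [0.2736, 0.8042, -0.7548, 1.8536, 0.76, 0.7987, -0.277], 'position': [0.5487, 0.0417, 0.1505], 'tcp_rot': [3.1412, 0.0002, 2.1836], 'contact_force': [0.3376, -0.1219, -0.359], 'moment': [0.0247, 0.028, 0.0001], 'gripper_width': 0.4565, 'grip_force': 61.149}
tool cm [0.15 0.02 0.45]
```

View pics/s4.png

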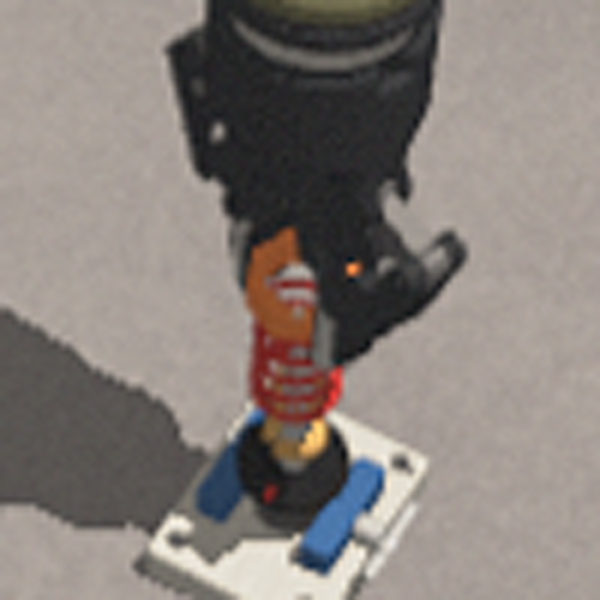

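The rod is inside the spring: foot centre at about (296,400), rod line at about x=299. I'll shift 1.3 mm in +y and press lightly.

{"method": "servo_tool", "body": {
  "moves": [
    [0.13, 0, 0, 0, 0, 0],
    [0, 0, 0.2, 0, 0, 0],
    [0, 0, 0.2, 0, 0, 0],
    [0, 0, 0.2, 0, 0, 0],
    [0, 0, 0.2, 0, 0, 0],
    [0, 0, 0, 0, 0, 0],
    [0, 0, 0, 0, 0, 0]
  ]
}}

```text
time_s: 10.4
position: [0.5479, 0.0428, 0.1424]
tcp_rot: [3.141, 0.0, 2.184]
contact_force: [0.4, 0.6, 3.5]
gripper_width: 0.453
grip_force: 61.5
```

```bash
python3 -c "
from h import *
st(); togo([.548,.043,.146])"
```

```text
{'time_s': 10.4, 'qpos': [0.2656, 0.8141, -0.7445, 1.8617, 0.774, 0.7822, -0.2916], 'position': [0.5479, 0.0428, 0.1424], 'tcp_rot': [3.1412, 0.0001, 2.1837], 'contact_force': [0.363, 0.5978, 3.4713], 'moment': [0.0355, 0.018, 0.0288], 'gripper_width': 0.453, 'grip_force': 61.5402}
tool cm [ 0.01  0.02 -0.36]
```

{"method": "servo_tool", "body": {
  "moves": [
    [0, 0, 0, 0, 0, 3],
    [0, 0, 0, 0, 0, 3],
    [0, 0, 0, 0, 0, 3],
    [0, 0, 0, 0, 0, 0]
  ]
}}

```text
time_s: 10.8
position: [0.5483, 0.0434, 0.1427]
tcp_rot: [3.14, -0.0, 2.027]
contact_force: [0.5, 2.0, 2.5]
gripper_width: 0.454
grip_force: 61.5
```

```bash
python3 -c "
from h import *
st()"
```

```text
{'time_s': 10.8, 'qpos': [0.2443, 0.8022, -0.7042, 1.8625, 0.7421, 0.7589, -0.4193], 'position': [0.5483, 0.0434, 0.1427], 'tcp_rot': [3.1401, -0.0002, 2.0269], 'contact_force': [0.5107, 2.0208, 2.452], 'moment': [0.308, -0.0918, 0.0001], 'gripper_width': 0.4542, 'grip_force': 61.4602}
```

{"method": "servo_tool", "body": {
  "moves": [
    [0, 0, 0, 0, 0, 3],
    [0, 0, 0, 0, 0, 3],
    [0, 0, 0, 0, 0, 0]
  ]
}}

```text
time_s: 11.1
position: [0.5483, 0.0433, 0.1426]
tcp_rot: [3.14, -0.0, 1.923]
contact_force: [1.1, 1.8, 3.5]
gripper_width: 0.454
grip_force: 61.5
```

```bash
python3 -c "
from h import *
st()"
```

```text
{'time_s': 11.1, 'qpos': [0.2301, 0.795, -0.677, 1.8632, 0.7203, 0.7442, -0.5026], 'position': [0.5483, 0.0433, 0.1426], 'tcp_rot': [3.1402, -0.0003, 1.9232], 'contact_force': [1.1211, 1.8066, 3.4715], 'moment': [0.4758, -0.237, -0.0034], 'gripper_width': 0.4536, 'grip_force': 61.4679}
```

{"method": "servo_tool", "body": {
  "moves": [
    [0, 0, 0, 0, 0, -4],
    [0, 0, 0, 0, 0, -4],
    [0, 0, 0, 0, 0, -4],
    [0, 0, 0, 0, 0, -3],
    [0, 0, 0, 0, 0, -3],
    [0, 0, 0, 0, 0, 0]
  ]
}}

```text
time_s: 11.7
position: [0.5477, 0.0416, 0.1421]
tcp_rot: [-3.14, 0.001, 2.237]
contact_force: [-0.1, -2.0, 2.4]
gripper_width: 0.455
grip_force: 61.5
```

{"method": "servo_tool", "body": {
  "moves": [
    [0, 0, 0, 0, 0, -3],
    [0, 0, 0, 0, 0, -3],
    [0, 0, 0, 0, 0, -3],
    [0, 0, 0, 0, 0, 0]
  ]
}}

```text
time_s: 12.1
position: [0.5478, 0.0417, 0.1421]
tcp_rot: [-3.14, 0.001, 2.392]
contact_force: [0.8, -2.1, 2.6]
gripper_width: 0.452
grip_force: 61.5
```

{"method": "servo_tool", "body": {
  "moves": [
    [0, 0, 0, 0, 0, -3],
    [0, 0, 0, 0, 0, -3],
    [0, 0, 0, 0, 0, -3],
    [0, 0, 0, 0, 0, 0]
  ]
}}

```text
time_s: 12.5
position: [0.5479, 0.042, 0.1422]
tcp_rot: [-3.141, 0.0, 2.549]
contact_force: [-0.2, -1.5, 3.0]
gripper_width: 0.456
grip_force: 61.5
```

{"method": "servo_tool", "body": {
  "moves": [
    [0, 0, 0, 0, 0, -3],
    [0, 0, 0, 0, 0, -3],
    [0, 0, 0, 0, 0, -3],
    [0, 0, 0, 0, 0, 0]
  ]
}}

```text
time_s: 12.9
position: [0.5477, 0.0431, 0.142]
tcp_rot: [3.141, -0.001, 2.706]
contact_force: [0.2, 1.1, -0.5]
gripper_width: 0.457
grip_force: 61.2
```

```bash
python3 -c "
from h import *
st()"
```

```text
{'time_s': 12.9, 'qpos': [0.3292, 0.8576, -0.8746, 1.8588, 0.8691, 0.8614, 0.1435], 'position': [0.5477, 0.0431, 0.142], 'tcp_rot': [3.1408, -0.0006, 2.7058], 'contact_force': [0.2013, 1.1253, -0.4526], 'moment': [0.0545, -0.2583, 0.024], 'gripper_width': 0.4566, 'grip_force': 61.2309}
```

Fz dropped to about zero at tool yaw 2.706, so the tang is in the upper slot. I'll lower it between the collars.

{"method": "servo_tool", "body": {
  "moves": [
    [0, 0, 0.2, 0, 0, 0],
    [0, 0, 0.2, 0, 0, 0],
    [0, 0, 0.1, 0, 0, 0],
    [0, 0, 0, 0, 0, 0]
  ]
}}

```text
time_s: 13.3
position: [0.5474, 0.0425, 0.1369]
tcp_rot: [-3.141, -0.001, 2.707]
contact_force: [-1.3, -0.1, -0.4]
gripper_width: 0.456
grip_force: 61.2
```

```bash
python3 -c "
from h import *
st()"
```

```text
{'time_s': 13.3, 'qpos': [0.3257, 0.864, -0.8678, 1.8628, 0.8785, 0.8539, 0.1369], 'position': [0.5474, 0.0425, 0.1369], 'tcp_rot': [-3.1407, -0.0007, 2.7068], 'contact_force': [-1.3049, -0.0838, -0.3818], 'moment': [0.0068, -0.0616, 0.0244], 'gripper_width': 0.4563, 'grip_force': 61.2098}
```

{"method": "servo_tool", "body": {
  "moves": [
    [0, 0, 0.2, 0, 0, 0],
    [0, 0, 0.2, 0, 0, 0],
    [0, 0, 0.2, 0, 0, 0],
    [0, 0, 0.2, 0, 0, 0],
    [0, 0, 0.2, 0, 0, 0],
    [0, 0, 0, 0, 0, 0],
    [0, 0, 0, 0, 0, 0]
  ]
}}

```text
time_s: 14.0
position: [0.5476, 0.0425, 0.1271]
tcp_rot: [-3.141, -0.0, 2.707]
contact_force: [0.8, -0.1, -0.5]
gripper_width: 0.454
grip_force: 61.2
```

```bash
python3 -c "
from h import *
st()"
```

```text
{'time_s': 14.0, 'qpos': [0.3191, 0.877, -0.8558, 1.8692, 0.8972, 0.8373, 0.1224], 'position': [0.5476, 0.0425, 0.1271], 'tcp_rot': [-3.1412, -0.0003, 2.7072], 'contact_force': [0.7778, -0.1419, -0.4641], 'moment': [0.067, 0.0183, 0.0091], 'gripper_width': 0.4542, 'grip_force': 61.1947}
```

The spring now hangs free between the collars. I'll turn clockwise to the start of the lower slot's range, then press lightly.

{"method": "servo_tool", "body": {
  "moves": [
    [0, 0, 0, 0, 0, 6.5],
    [0, 0, 0, 0, 0, 6.5],
    [0, 0, 0, 0, 0, 6.5],
    [0, 0, 0, 0, 0, 6.5],
    [0, 0, 0, 0, 0, 6.5],
    [0, 0, 0, 0, 0, 6.5],
    [0, 0, 0, 0, 0, 6.5],
    [0, 0, 0, 0, 0, 6.5],
    [0, 0, 0, 0, 0, 0]
  ]
}}

```text
time_s: 14.9
position: [0.5478, 0.0428, 0.1275]
tcp_rot: [3.141, 0.001, 1.8]
contact_force: [0.5, -0.2, -0.1]
gripper_width: 0.455
grip_force: 61.2
```

{"method": "servo_tool", "body": {
  "moves": [
    [0, 0, 0.2, 0, 0, 0],
    [0, 0, 0.2, 0, 0, 0],
    [0, 0, 0.2, 0, 0, 0],
    [0, 0, 0.2, 0, 0, 0],
    [0, 0, 0.2, 0, 0, 0],
    [0, 0, 0, 0, 0, 0],
    [0, 0, 0, 0, 0, 0]
  ]
}}

```text
time_s: 15.6
position: [0.5477, 0.0427, 0.1174]
tcp_rot: [-3.142, 0.0, 1.8]
contact_force: [-0.5, -0.6, 1.4]
gripper_width: 0.458
grip_force: 61.5
```

```bash
python3 -c "
from h import *
st();togo([.5476,.0427,.1165])"
```

```text
{'time_s': 15.6, 'qpos': [0.1979, 0.823, -0.6188, 1.8812, 0.7409, 0.682, -0.6415], 'position': [0.5477, 0.0427, 0.1174], 'tcp_rot': [-3.1415, 0.0002, 1.7998], 'contact_force': [-0.534, -0.5622, 1.3876], 'moment': [-0.0353, 0.1832, 0.0101], 'gripper_width': 0.4582, 'grip_force': 61.5238}
tool cm [ 0.01 -0.01  0.09]
```

{"method": "servo_tool", "body": {
  "moves": [
    [0, 0, 0.15, 0, 0, 0],
    [0, 0, 0, 0, 0, 3],
    [0, 0, 0, 0, 0, 3],
    [0, 0, 0, 0, 0, 3],
    [0, 0, 0, 0, 0, 0]
  ]
}}

```text
time_s: 16.1
position: [0.5485, 0.0434, 0.1162]
tcp_rot: [3.14, -0.001, 1.643]
contact_force: [0.6, 0.6, 2.9]
gripper_width: 0.457
grip_force: 61.6
```

{"method": "servo_tool", "body": {
  "moves": [
    [0, 0, 0, 0, 0, 3],
    [0, 0, 0, 0, 0, 3],
    [0, 0, 0, 0, 0, 3],
    [0, 0, 0, 0, 0, 0]
  ]
}}

```text
time_s: 16.5
position: [0.5488, 0.0434, 0.1162]
tcp_rot: [3.14, -0.001, 1.487]
contact_force: [1.0, 1.8, 1.7]
gripper_width: 0.453
grip_force: 61.6
```

{"method": "servo_tool", "body": {
  "moves": [
    [0, 0, 0, 0, 0, 3],
    [0, 0, 0, 0, 0, 3],
    [0, 0, 0, 0, 0, 3],
    [0, 0, 0, 0, 0, 0]
  ]
}}

```text
time_s: 16.9
position: [0.5485, 0.0431, 0.1161]
tcp_rot: [3.14, -0.001, 1.33]
contact_force: [1.6, 0.9, 2.4]
gripper_width: 0.455
grip_force: 61.5
```

{"method": "servo_tool", "body": {
  "moves": [
    [0, 0, 0, 0, 0, 3],
    [0, 0, 0, 0, 0, 3],
    [0, 0, 0, 0, 0, 0]
  ]
}}

```text
time_s: 17.2
position: [0.5475, 0.0422, 0.1154]
tcp_rot: [-3.141, 0.001, 1.226]
contact_force: [0.5, 0.9, -1.3]
gripper_width: 0.455
grip_force: 63.3
```

```bash
python3 -c "
from h import *
st()"
```

```text
{'time_s': 17.2, 'qpos': [0.1112, 0.7941, -0.462, 1.8869, 0.5971, 0.6022, -1.081], 'position': [0.5475, 0.0422, 0.1154], 'tcp_rot': [-3.1411, 0.001, 1.2256], 'contact_force': [0.4745, 0.8518, -1.2558], 'moment': [0.0833, -0.2377, -0.0039], 'gripper_width': 0.455, 'grip_force': 63.2574}
```

It dropped into the lower slot at yaw 1.226. I'll lower it towards the seat.

{"method": "servo_tool", "body": {
  "moves": [
    [0, 0, 0.2, 0, 0, 0],
    [0, 0, 0.2, 0, 0, 0],
    [0, 0, 0.2, 0, 0, 0],
    [0, 0, 0, 0, 0, 0]
  ]
}}

```text
time_s: 17.6
position: [0.5472, 0.0424, 0.1093]
tcp_rot: [-3.14, 0.001, 1.224]
contact_force: [-0.1, -0.1, -1.3]
gripper_width: 0.456
grip_force: 63.2
```

{"method": "servo_tool", "body": {
  "moves": [
    [0, 0, 0.2, 0, 0, 0],
    [0, 0, 0.2, 0, 0, 0],
    [0, 0, 0.2, 0, 0, 0],
    [0, 0, 0.2, 0, 0, 0],
    [0, 0, 0.2, 0, 0, 0],
    [0, 0, 0, 0, 0, 0],
    [0, 0, 0, 0, 0, 0]
  ]
}}

```text
time_s: 18.3
position: [0.5478, 0.0427, 0.0998]
tcp_rot: [-3.142, 0.0, 1.224]
contact_force: [-0.9, -0.2, -0.6]
gripper_width: 0.452
grip_force: 63.3
```

```bash
python3 -c "
from h import *
st()"
```

```text
{'time_s': 18.3, 'qpos': [0.0979, 0.8172, -0.4408, 1.8955, 0.6176, 0.5674, -1.1011], 'position': [0.5478, 0.0427, 0.0998], 'tcp_rot': [-3.1416, 0.0001, 1.2237], 'contact_force': [-0.9156, -0.235, -0.5948], 'moment': [0.0183, 0.0637, 0.0381], 'gripper_width': 0.4519, 'grip_force': 63.2924}
```

{"method": "servo_tool", "body": {
  "moves": [
    [0, 0, 0.15, 0, 0, 0],
    [0, 0, 0.1, 0, 0, 0],
    [0, 0, 0, 0, 0, 0],
    [0, 0, 0, 0, 0, 0]
  ]
}}

```text
time_s: 18.7
position: [0.5478, 0.0427, 0.0974]
tcp_rot: [3.141, -0.0, 1.224]
contact_force: [-0.6, -0.3, 1.8]
gripper_width: 0.452
grip_force: 63.4
```

```bash
python3 -c "
from h import *
st()"
```

```text
{'time_s': 18.7, 'qpos': [0.0959, 0.8208, -0.4374, 1.8967, 0.621, 0.562, -1.104], 'position': [0.5478, 0.0427, 0.0974], 'tcp_rot': [3.1414, -0.0, 1.2238], 'contact_force': [-0.5559, -0.2802, 1.7691], 'moment': [-0.0683, 0.0883, 0.0001], 'gripper_width': 0.4524, 'grip_force': 63.426}
```

The seat carries the spring: force starts at TCP z of about 0.0985, as expected. I'll release, rise clear and back away.

{"method": "servo_tool", "body": {
  "moves": [
    [0, 0, -0.1, 0, 0, 0],
    [0, 0, 0, 0, 0, 0],
    [0, 0, 0, 0, 0, 0],
    [0, 0, 0, 0, 0, 0],
    [0, 0, 0, 0, 0, 0],
    [0, 0, 0, 0, 0, 0],
    [0, 0, 0, 0, 0, 0],
    [0, 0, 0, 0, 0, 0]
  ],
  "hand": 1
}}

```text
time_s: 19.5
position: [0.5478, 0.0426, 0.0983]
tcp_rot: [3.142, 0.0, 1.224]
contact_force: [0.8, -0.1, 0.9]
gripper_width: 0.997
grip_force: 0.0
```

{"method": "servo_tool", "body": {
  "moves": [
    [0, 0, -0.5, 0, 0, 0],
    [0, 0, -1.5, 0, 0, 0],
    [0, 0, -2.5, 0, 0, 0],
    [0, 0, -2.5, 0, 0, 0],
    [0, 0, -2.5, 0, 0, 0],
    [0, 0, -2.5, 0, 0, 0],
    [0, 0, -2.5, 0, 0, 0],
    [0, 0, 0, 0, 0, 0],
    [0, 0, 0, 0, 0, 0]
  ]
}}

```text
time_s: 20.4
position: [0.5478, 0.0425, 0.2438]
tcp_rot: [3.141, -0.0, 1.224]
contact_force: [0.4, 0.4, -0.8]
gripper_width: 1.0
grip_force: 0.0
```

```bash
python3 - <<'E'
from m import *
st(); save(S,'s5',(285,170,385,270),6)
m=mask(S,(310,190,365,260),(8,120,120),(16,255,255));h=hull(m);print(h,onz(S,*h[0],.123))
E
```

```text
{'time_s': 20.5, 'qpos': [0.1953, 0.6245, -0.5945, 1.7706, 0.4376, 0.8837, -0.9427], 'position': [0.5471, 0.0423, 0.2425], 'tcp_rot': [-3.1402, 0.0012, 1.2236], 'contact_force': [0.5036, 0.0049, -0.5145], 'moment': [-0.0257, 0.0074, 0.0397], 'gripper_width': 1.0015, 'grip_force': 0.0}
((333.72003173828125, 230.5399932861328), (18.600000381469727, 19.600000381469727), 208) [0.5493565  0.04081214 0.123     ]
```

View pics/s5.png

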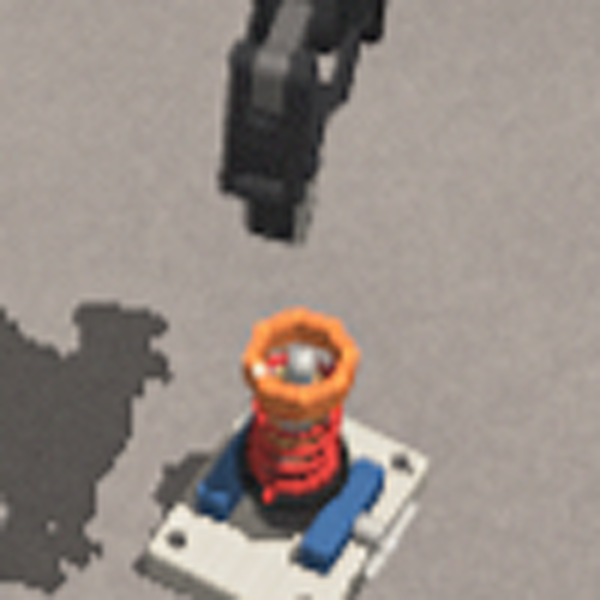

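The spring stands upright on the black seat, with the cup centred at about (302,365) and the rod end level with the cup's top. The gripper is clear, so I'm handing in.

```bash
python3 -c "
from h import *
print(ticket.hand_in())"
```

```text
the job is handed in; nothing more can be done
None
```

The red spring is threaded through both collar slots and stands cup up on the black seat. It is released with the gripper clear, and the job was handed in at about 20.5 s; no verdict was returned.

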